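# Flip open the bedside control box and press the lamp button

## Task

Of the two wooden lidded boxes on the bedside table, open the wider one: push its lid up by the front tab with the fingertips, over past upright until it stays open by itself, then press the button inside all the way down and let go of it. Pick nothing up, leave the boxes standing where they are with the narrower one shut, and do not knock the other things about.

Things in the scene. Friction and masses are not known exactly. Their poses are not given: they have to be found in the camera images.
- wide_box: the wider of two alike lidded boxes, brown wood, 130 deep (own x) by 180 wide (own y) by 85 mm high, 1.6 kg, walls 8 mm, loose. Origin: centre of the underside, z up. Its front (own -x, with the lid's tab) faces the robot's right (world -y, within 0.35 rad); the lid hinges on the rim opposite. Raised floor inside at 42 mm. Inside: a push button and, on the -y side, a grey pad 20 mm high.
- wide_lid (a joint): lid angle of the wide box, rad: 0 closed, 1.9 fully open at its stop (leaning back past upright). The lid is free-swinging, about 0.22 kg and 8 mm thick (85.5 to 93.5 mm above the table when closed); below about 1.5 rad it falls shut, beyond 1.6 gravity keeps it open.
- wide_lid_tab (a point): middle of the front lower edge of the wide box's lid tab: a flat wooden tongue 70 mm wide (along the box's y) and 8 mm thick that sticks out 28 mm beyond the box's front face, level with the lid, in the middle of the front edge; below it is free down to the table. 158 mm from the hinge line; turns with the lid.
- wide_lid_hinge (a point): middle of the hinge line of the wide box's lid, at the upper rim opposite the tab, 65 mm along own +x from the box's centre, 85.5 mm above its underside; the hinge axis is the box's y.
- lamp_button (a joint): press depth of the push button inside the wide box, m: 0 released, 0.006 fully down; springs back by itself; fully down takes about 4 N.
- lamp_button_top (a point): centre of the top of the round white button (32 mm diameter) in a grey housing on the wide box's raised floor, 85 mm in front of the hinge line and 40 mm to the box's own +y side; its top is 64 mm above the table (21 mm below the rim); pressed straight down. Moves with the button. Hidden by the lid while that is closed.
- narrow_box: the narrower of the two lidded boxes, to be left shut, brown wood, 130 deep (own x) by 115 wide (own y) by 85 mm high, 1.6 kg, walls 8 mm, loose. Origin: centre of the underside, z up. Its front (own -x, with the lid's tab) faces the robot's right (world -y, within 0.35 rad); the lid hinges on the rim opposite. Raised floor inside at 42 mm. Empty.
- narrow_lid (a joint): lid angle of the narrow box, rad: 0 closed, 1.9 fully open at its stop (leaning back past upright). The lid is free-swinging, about 0.22 kg and 8 mm thick (85.5 to 93.5 mm above the table when closed); below about 1.5 rad it falls shut, beyond 1.6 gravity keeps it open.
- narrow_lid_tab (a point): middle of the front lower edge of the narrow box's lid tab: a flat wooden tongue 70 mm wide (along the box's y) and 8 mm thick that sticks out 28 mm beyond the box's front face, level with the lid, in the middle of the front edge; below it is free down to the table. 158 mm from the hinge line; turns with the lid.
- cream_jar: bystander: white jar, 56 mm diameter, 65 mm high, just beyond the gap between the boxes; origin under its centre.
- glasses_case: bystander: grey glasses case lying flat, 62 x 155 x 36 mm (own x, y, z), between the two boxes; origin under its centre.
- mug: bystander: white mug, 80 mm diameter, 90 mm high, at the left; origin under its centre.
- books: bystander: two stacked books, 140 x 200 mm, 42 mm high, at the right; origin under the centre.
- ring_dish: bystander: small white dish, 90 mm diameter, 22 mm high, nearer the robot, between the boxes; origin under its centre.

How it is judged:
On the way, in this order (a step that is already met when the one before it is completed fails the run):
1. the wide box's lid stands open past upright by itself (beyond 1.6 rad), not touched by the fingers (value of joint wide_lid above 1.6 rad and contact force between wide_box and the fingers below 0.05 N), for 0.2 s.
2. the button inside is pressed down at least 4.5 mm (value of joint wide_lid above 1.6 rad and value of joint lamp_button above 0.0045 m), for 0.04 s.
At the end, for the whole second after the job is handed in: The wide box's lid rests open beyond 1.6 rad, at rest; the button has been pressed and has sprung back (within 1.5 mm); the narrow box is shut; both boxes stand upright within 30 mm of where they began (value of joint wide_lid above 1.6 rad and velocity of joint wide_lid between -0.1 and 0.1 rad/s and value of joint lamp_button below 0.0015 m and value of joint narrow_lid below 0.1 rad and distance of each of wide_box, narrow_box from where it was at the start of the episode below 0.03 m and angle between each of wide_box, narrow_box's own z axis and vertical below 0.05 rad and linear speed of each of wide_box, narrow_box below 0.02 m/s); the robot touches nothing.
It fails at once if a box is lifted (12 mm), tipped (0.15 rad) or shoved (30 mm) (height (world z) of any of wide_box, narrow_box above 0.012 m or angle between any of wide_box, narrow_box's own z axis and vertical above 0.15 rad or distance of any of wide_box, narrow_box from where it was at the start of the episode above 0.03 m).
It fails at once if the narrow box is opened (over 0.3 rad) (value of joint narrow_lid above 0.3 rad).
It fails at once if a bystander is lifted, knocked over or pushed more than 30 mm (distance of any of cream_jar, glasses_case, mug, books, ring_dish from where it was at the start of the episode above 0.03 m or height (world z) of any of cream_jar, glasses_case, mug, books, ring_dish above 0.012 m or angle between any of cream_jar, glasses_case, mug, books, ring_dish's own z axis and vertical above 0.4 rad).
It also fails if it takes over 45 s, if anything falls off the work surface, if the arm or the gripper's body presses on something with over 40 N, if the wrist force passes 120 N, or if a joint passes its speed limit or range.

## Robot

A 6-joint arm with a two-finger parallel gripper is mounted at the origin on the work surface. World frame = base frame: x ahead of the robot, y to its left, z up, the work surface at z = 0. Lengths are in m, angles in rad, forces in N, time in s.
With the tool pointing down it reaches from about 0.275 to 0.975 m from the base axis. Payload 8.4 kg.
Tool frame: the origin (TCP) lies midway between the tips of the shut fingers; the grasp point (between the pads) lies 19 mm behind it; z points along the fingers, y is the line along which they close (so a half turn about z gives the same grasp; the last joint's range is limited). The gripper opens to 92 mm and grips with 3 to 60 N. Pads are 20 mm wide; open, the fingers measure 128 mm over their backs; the gripper's body (75 mm by 189 mm) begins 69 mm behind the grasp point.
Start: joints at [-1.284, 0.353, 1.633, -0, 1.155, -0.002], TCP at [0.178, -0.599, 0.215] pointing down, gripper open.
Joint ranges: [-2.63, 2.63], [-0.92, 2.1], [0.06, 2.66], [-1.3, 4.44], [0, 2.69], [-3.02, 3.02]. Speed limits (rad/s): [2.22, 2.22, 2.79, 3.14, 3.14, 3.14].

## Interface

Orientations are given as a rotation vector (axis times angle).
In Python, from station import manip gives the robot as it stands.
- The arm moves only by the tool play_rows, never from a script. Its argument "steps" is a list of rows, each a list of 7 numbers: the opening in per cent of the stroke, from 0 (shut) to 100 (fully open), then the shift along the tool's x, y, z in m, then the turn, a rotation vector about the tool's x, y, z in rad. A call has 1 to 8 rows; each row is the pose to reach, as a shift and turn from the pose commanded when the call began, along the tool's axes at that moment; what a row does not reach only later rows make up. A row lasts 1/10 s, in which the tool goes at most 50 mm and 8.59 degrees, less where a joint would pass 70% of its speed; a pose out of reach is approached as far as the arm can. A call with a gripper value outside its range is refused whole. The fingers move at their own pace and stop on an object; the grip force is fixed at half the most. Time passes only in rows, so rows that repeat a pose let the fingers close. It gives the time, the measured TCP pose, the force, the opening and the grip force at its end, in the units of the state.
- manip.state(): the state, without advancing time (a new reading comes with each control period).
- manip.get_image(name): name is "scene" or "top" or "wrist"; returns a dict with "color" (420x560x3 uint8, red, green, blue), "K" (3x3 intrinsics, pixels), "R" (3x3) and "t" (3): a world point X has camera coordinates R X + t; the wrist camera has in their place "tool_from_camera" (4x4, takes a point from camera to tool coordinates, whose origin is the TCP and whose axes are the flange's). Camera axes: x right, y down, z forward; pixel columns grow to the right and rows downward; lengths in m; the calibration is good to about 2 mm. The wrist camera is an equidistant fisheye: a pixel r from the principal point sees the ray r / f radians off the axis. A picture is of the moment at which its call begins: read the wrist's pose just before it. There is no depth.
- manip.job_done(): hands the job in; it is judged then, once.
The state is a dict: "t": time; "joint_positions": joint angles; "qd": joint speeds; "tau": joint torques, N m; "tcp_pos": TCP position; "ee_rot": TCP orientation; "wrist_force": force on the tool from outside, world axes, zero at the start; "moment": the same for the moment, N m; "finger_gap": opening from 0.0 (shut) to 1.0 (fully open); "grip_force": force on a finger pad.
Only numpy, scipy, OpenCV 4.12 (cv2) and the standard library are available. Lean on these libraries where they do the work, as an engineer would, in place of code of your own. Each camera call takes 0.05 s, during which the arm holds its last target. There are 200 camera calls.

## Working session

There is one attempt and no reset: what is moved stays moved. The work goes in short steps, Python scripts to look and compute and a tool call to move; the robot and the scene stay as the last step left them, time stands still between calls to the robot, and variables do not carry over. Pictures are saved under pics/ and viewed, at most 10 in all, crops included, and the job is handed in when it is done.

Besides the shell and the picture viewer there is one more tool, called after "Emit:" by a JSON object that holds its "op" and its "data". play_rows: Moves the arm, as the interface text tells. Its arguments: {"type":"object","properties":{"steps":{"type":"array"}},"required":["steps"]}

```bash
mkdir -p pics; python3 - <<'E'
from station import manip
import cv2,pickle
s=manip.state();print(s)
d={}
for n in("scene","top"):
    i=manip.get_image(n);d[n]=i
    cv2.imwrite(f"pics/{n}.png",cv2.resize(i["color"][:,:,::-1],None,fx=1.42,fy=1.42,interpolation=cv2.INTER_CUBIC));print(n,i["K"],i["R"],i["t"])
pickle.dump(d,open("d.pkl","wb"))
E
```

```text
{'t': 0.0, 'joint_positions': array([-1.28442288e+00,  3.53633807e-01,  1.63410145e+00, -2.76202655e-05,
        1.15516004e+00, -2.42604961e-03]), 'qd': array([-0.00141979, -0.00026026,  0.00079559, -0.00107813,  0.00055376,
        0.00034495]), 'tau': array([-8.38025899e-04, -5.93843186e+01, -3.34219766e+01,  6.96821557e-02,
        2.32357287e-02, -1.16992392e-04]), 'tcp_pos': array([ 0.17784569, -0.59867879,  0.21388662]), 'ee_rot': array([-3.10762127e+00, -4.51902623e-01,  3.28678209e-04]), 'wrist_force': array([ 0.13592657,  0.5040642 , -0.44163138]), 'moment': array([0.00440443, 0.02663928, 0.01446153]), 'grip_force': 0.0, 'finger_gap': 0.9988314874958257}
scene [[389.93557015   0.         281.75750389]
 [  0.         389.93557015 210.33547367]
 [  0.           0.           1.        ]] [[-0.63758722  0.77021157  0.01602078]
 [ 0.54222036  0.46343286 -0.70087593]
 [-0.54724731 -0.43818274 -0.71310327]] [ 0.34523881 -0.26834899  1.43413316]
top [[523.74486686   0.         287.42629278]
 [  0.         523.74486686 207.71741623]
 [  0.           0.           1.        ]] [[-0.02616124 -0.99964008 -0.00594105]
 [-0.99347716  0.02665888 -0.11087127]
 [ 0.11098975  0.00300176 -0.99381702]] [0.02773667 0.58459941 1.65331194]
```

View pics/top.png

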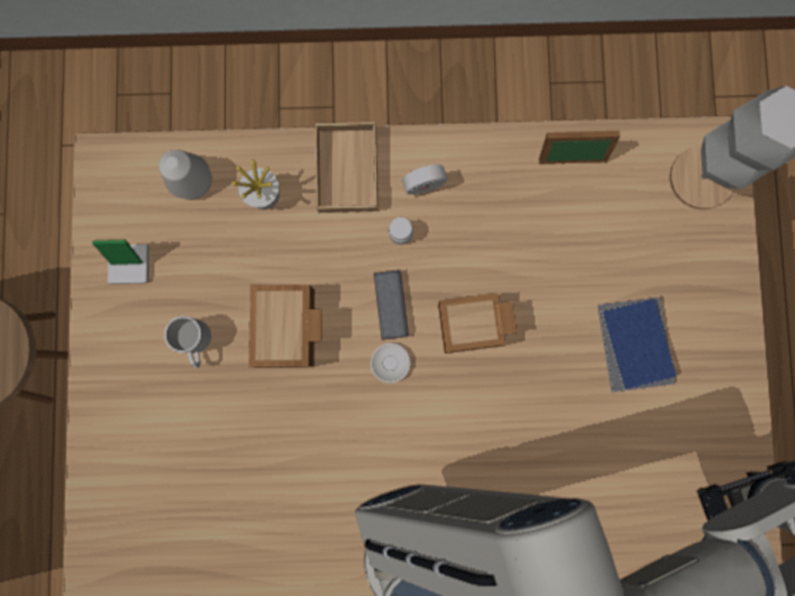

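View pics/scene.png

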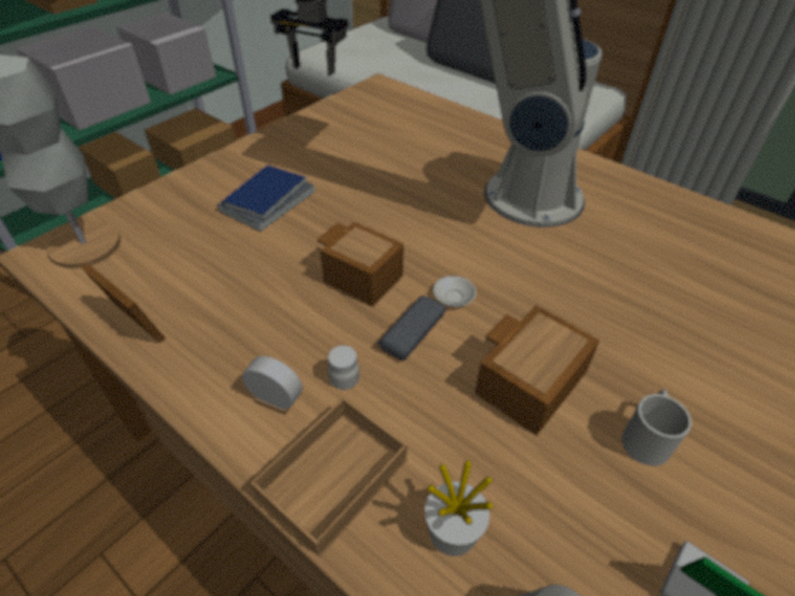

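The top view shows the wide box at about (282,326) with its tab at (314,325), facing right. The narrow box is at (473,323), the case at (391,305) and the dish at (391,363). I'll enlarge it to get the corners.

```bash
python3 - <<'E'
import pickle,cv2
d=pickle.load(open("d.pkl","rb"));c=d["top"]["color"][185:285,165:305,::-1]
cv2.imwrite("pics/c1.png",cv2.resize(c,None,fx=5.7,fy=5.7,interpolation=cv2.INTER_CUBIC))
E
```

```text
(no output)
```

View pics/c1.png

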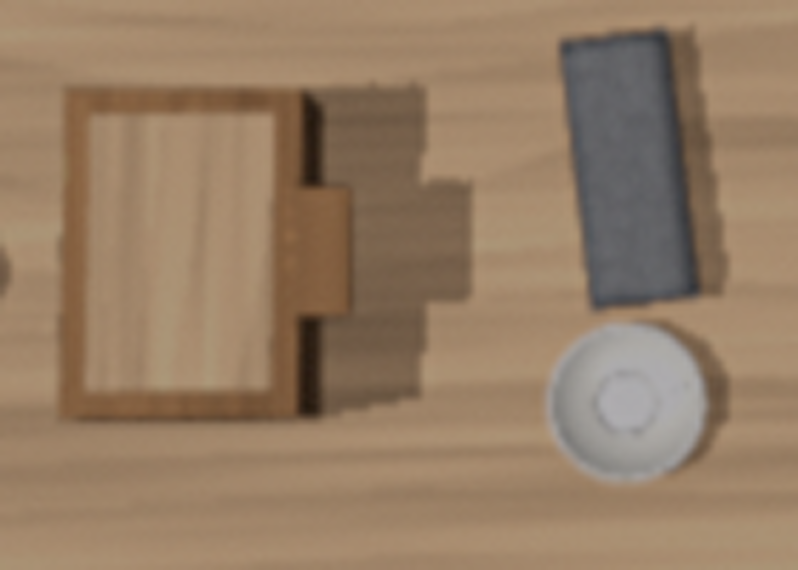

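```bash
cat > h.py <<'E'
import pickle,numpy as np
d=pickle.load(open("d.pkl","rb"))
def back(cam,u,v,z):
    i=d[cam];r=i["R"].T@np.linalg.solve(i["K"],[u,v,1]);o=-i["R"].T@i["t"]
    return o+r*(z-o[2])/r[2]
def crop(x,y,z): return back("top",165+(x+.5)/5.7-.5,185+(y+.5)/5.7-.5,z)
E
python3 - <<'E'
from h import *
np.set_printoptions(precision=4,suppress=True)
for n,x,y,z in [("FL",66,88,.0935),("FR",304,90,.0935),("NR",299,416,.0935),("NL",60,416,.0935),("tabF",351,187,.0935),("tabN",350,316,.0935),
 ("caseFL",562,42,.036),("caseNL",594,306,.036),("caseNR",699,296,.036),("dish",628,402,.022)]: print(n,crop(x,y,z))
for n,u,v,z in [("n",498,293,.0935),("n",440,298,.0935),("n",443,351,.0935),("n",505,346,.0935),("mug",187,336,.09),("jar",401,230,.065)]: print(n,back("top",u/1.42,v/1.42,z))
E
```

```text
FL [0.6117 0.3574 0.0935]
FR [0.6071 0.2275 0.0935]
NR [0.4301 0.2322 0.0935]
NL [0.4335 0.3611 0.0935]
tabF [0.5533 0.2025 0.0935]
tabN [0.4832 0.204  0.0935]
caseFL [0.638 0.089 0.036]
caseNL [0.4882 0.0742 0.036 ]
caseNR [0.4923 0.0153 0.036 ]
dish [0.4345 0.0569 0.022 ]
n [ 0.5774 -0.1842  0.0935]
n [ 0.5698 -0.0573  0.0935]
n [ 0.4542 -0.0602  0.0935]
n [ 0.4615 -0.1948  0.0935]
mug [0.5017 0.4963 0.09  ]
jar [0.7286 0.0243 0.065 ]
```

```bash
cat >> h.py <<'E'
from scipy.spatial.transform import Rotation as Ro
C=np.array([.5206,.2946,0]);X=np.array([.028,.9996,0]);Y=np.array([-.9996,.028,0]);Z=np.array([0,0,1.])
H=C+.065*X+.0855*Z
def tilt(a): # tool z = sin a X - cos a Z, tool y = -Y
    z=np.sin(a)*X-np.cos(a)*Z;y=-Y
    return np.c_[np.cross(y,z),y,z]
def rows(targets,start=None):
    from station import manip
    s=manip.state()
    if start is None: p,R=s["tcp_pos"],Ro.from_rotvec(s["ee_rot"]).as_matrix()
    else: p,R=start
    print("t",round(s["t"],2),"tcp",s["tcp_pos"].round(4),"q",s["joint_positions"].round(3),"F",s["wrist_force"].round(2))
    for q,T in targets: print(np.r_[R.T@(np.asarray(q)-p),Ro.from_matrix(R.T@T).as_rotvec()].round(4).tolist())
def tcp(corner,a): # TCP for upper fingertip corner position
    return corner-.010*tilt(a)[:,0]
E
python3 - <<'E'
from h import *
rows([((.45,-.1,.28),tilt(0))])
E
```

```text
t 0.1 tcp [ 0.1779 -0.5987  0.2139] q [-1.284  0.354  1.634  0.     1.155 -0.002] F [-0.72 -0.39  0.59]
[0.4029, -0.4006, -0.0655, -0.0011, -0.0008, -1.254]
```

Emit:
{"op": "play_rows", "data": {"steps": [[0, 0.05, -0.05, -0.065, 0, 0, -0.15], [0, 0.085, -0.085, -0.065, 0, 0, -0.3], [0, 0.12, -0.12, -0.065, 0, 0, -0.45], [0, 0.155, -0.155, -0.065, 0, 0, -0.6], [0, 0.19, -0.19, -0.065, 0, 0, -0.7], [0, 0.225, -0.225, -0.065, 0, 0, -0.8], [0, 0.26, -0.26, -0.065, 0, 0, -0.9], [0, 0.29, -0.29, -0.065, 0, 0, -1.0]]}}

```text
t: 0.9
tcp_pos: [0.3608, -0.2606, 0.2795]
ee_rot: [2.508, 1.892, 0.0]
wrist_force: [0.2, -0.1, 1.1]
finger_gap: 0.324
grip_force: 0.0
```

```bash
python3 - <<'E'
from h import *
a=np.pi/3;z=tilt(a)[:,2]
E=H-.158*X
P0=tcp(E+.02*z-.004*Z,a)
print("P0",P0)
rows([((.47,-.03,.25),tilt(0)),(P0-.12*z,tilt(a))])
E
```

```text
P0 [0.51834097 0.21395278 0.06283988]
t 0.9 tcp [ 0.3608 -0.2606  0.2795] q [-0.629  0.     1.918  0.     1.223 -0.351] F [ 0.19 -0.12  1.08]
[0.2517, 0.0417, 0.0295, 0.0001, 0.0, -0.2503]
[0.3989, 0.0469, 0.1567, 0.1312, 1.0415, -0.2269]
```

Emit:
{"op": "play_rows", "data": {"steps": [[0, 0.05, 0.01, 0.005, 0, 0, -0.1], [0, 0.1, 0.018, 0.01, 0, 0, -0.2], [0, 0.15, 0.025, 0.015, 0, 0, -0.25], [0, 0.2, 0.035, 0.02, 0, 0, -0.25], [0, 0.25, 0.042, 0.03, 0, 0, -0.25], [0, 0.252, 0.042, 0.03, 0, 0, -0.25]]}}

```text
t: 1.5
tcp_pos: [0.4718, -0.028, 0.2485]
ee_rot: [-2.251, -2.189, -0.0]
wrist_force: [-0.1, -1.2, 0.3]
finger_gap: 0.003
grip_force: 0.0
```

```bash
python3 - <<'E'
from h import *
a=np.pi/3;z=tilt(a)[:,2]
P0=tcp(H-.158*X+.02*z-.004*Z,a)
rows([(P0-.12*z+.04*Z,tilt(a))])
E
```

```text
t 1.5 tcp [ 0.4718 -0.028   0.2485] q [-6.300e-02  7.800e-02  1.908e+00  1.000e-03  1.157e+00 -3.600e-02] F [-0.07 -1.23  0.33]
[0.1391, 0.0398, 0.0858, -0.0008, 1.0459, -0.0006]
```

Emit:
{"op": "play_rows", "data": {"steps": [[0, 0.03, 0.01, 0.0, 0, 0.14, 0], [0, 0.06, 0.02, 0.0, 0, 0.28, 0], [0, 0.09, 0.03, 0.01, 0, 0.42, 0], [0, 0.12, 0.04, 0.02, 0, 0.56, 0], [0, 0.139, 0.04, 0.04, 0, 0.7, 0], [0, 0.139, 0.04, 0.06, 0, 0.84, 0], [0, 0.139, 0.04, 0.086, 0, 0.95, 0], [0, 0.139, 0.04, 0.086, 0, 1.046, 0]]}}

```text
t: 2.3
tcp_pos: [0.5141, 0.1048, 0.1609]
ee_rot: [-1.613, -1.556, -0.932]
wrist_force: [-0.2, -0.1, -0.0]
finger_gap: 0.007
grip_force: 0.0
```

```bash
python3 - <<'E'
from h import *
from station import manip
import cv2
a=np.pi/3;z=tilt(a)[:,2]
P0=tcp(H-.158*X+.02*z-.004*Z,a)
rows([(P0-.12*z,tilt(a)),(P0,tilt(a))])
A=manip.get_image("wrist")["color"];B=manip.get_image("top")["color"][150:290,130:326];
cv2.imwrite("pics/w1.png",np.hstack([cv2.resize(A,(400,300)),cv2.resize(B,(400,300))])[:,:,::-1])
E
```

```text
t 2.3 tcp [0.5141 0.1048 0.1609] q [-0.392  0.563  1.954  0.985  1.345 -0.971] F [-0.15 -0.11 -0.04]
[-0.0304, 0.0013, 0.0235, 0.0037, -0.0037, -0.0055]
[-0.0309, 0.0008, 0.1435, 0.0037, -0.0037, -0.0055]
```

View pics/w1.png

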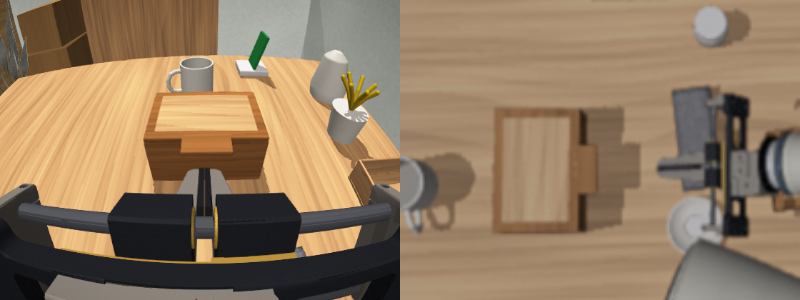

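The shut fingers, seen at (205,170) in the wrist half, line up with the tab at (207,145), and the boxes and bystanders haven't moved. Next I slide the tip in under the tab.

Emit:
{"op": "play_rows", "data": {"steps": [[0, -0.03, 0.001, 0.024, 0, 0, 0], [0, -0.03, 0.001, 0.06, 0, 0, 0], [0, -0.031, 0.001, 0.09, 0, 0, 0], [0, -0.031, 0.001, 0.11, 0, 0, 0], [0, -0.031, 0.001, 0.13, 0, 0, 0], [0, -0.031, 0.001, 0.14, 0, 0, 0], [0, -0.031, 0.001, 0.143, 0, 0, 0]]}}

```text
t: 3.1
tcp_pos: [0.5198, 0.2144, 0.0656]
ee_rot: [-1.613, -1.566, -0.93]
wrist_force: [-0.8, -0.5, -0.3]
finger_gap: 0.004
grip_force: 0.0
```

```bash
python3 - <<'E'
from h import *
a=np.pi/3;z=tilt(a)[:,2]
T=[]
for th in np.arange(0.1,1.81,.1):
    E=H+.158*(-np.cos(th)*X+np.sin(th)*Z)
    c=E+.02*z if th<.52 else H+.138*(-np.cos(th)*X+np.sin(th)*Z)
    T.append((tcp(c,a),tilt(a)))
rows(T)
E
```

```text
t 3.1 tcp [0.5198 0.2144 0.0656] q [-0.189  0.718  2.009  1.205  1.154 -1.122] F [-0.81 -0.53 -0.26]
[0.0149, -0.0014, -0.0083, 0.0026, 0.0025, -0.0002]
[0.0296, -0.0014, -0.0141, 0.0026, 0.0025, -0.0002]
[0.0448, -0.0014, -0.0184, 0.0026, 0.0025, -0.0002]
[0.0603, -0.0014, -0.0212, 0.0026, 0.0025, -0.0002]
[0.0761, -0.0014, -0.0224, 0.0026, 0.0025, -0.0002]
[0.0904, -0.0014, -0.022, 0.0026, 0.0025, -0.0002]
[0.104, -0.0014, -0.0203, 0.0026, 0.0025, -0.0002]
[0.1175, -0.0014, -0.0173, 0.0026, 0.0025, -0.0002]
[0.1306, -0.0014, -0.0129, 0.0026, 0.0025, -0.0002]
[0.1431, -0.0015, -0.0072, 0.0026, 0.0025, -0.0002]
[0.1551, -0.0015, -0.0003, 0.0026, 0.0025, -0.0002]
[0.1663, -0.0015, 0.0077, 0.0026, 0.0025, -0.0002]
[0.1766, -0.0015, 0.0169, 0.0026, 0.0025, -0.0002]
[0.186, -0.0016, 0.027, 0.0026, 0.0025, -0.0002]
[0.1943, -0.0016, 0.038, 0.0026, 0.0025, -0.0002]
[0.2015, -0.0016, 0.0498, 0.0026, 0.0025, -0.0002]
[0.2074, -0.0017, 0.0622, 0.0026, 0.0025, -0.0002]
[0.2121, -0.0017, 0.0752, 0.0026, 0.0025, -0.0002]
```

Emit:
{"op": "play_rows", "data": {"steps": [[0, 0.008, 0, -0.004, 0, 0, 0], [0, 0.015, 0, -0.008, 0, 0, 0], [0, 0.022, 0, -0.011, 0, 0, 0], [0, 0.03, 0, -0.014, 0, 0, 0], [0, 0.037, 0, -0.016, 0, 0, 0], [0, 0.045, 0, -0.018, 0, 0, 0], [0, 0.053, 0, -0.02, 0, 0, 0], [0, 0.06, 0, -0.021, 0, 0, 0]]}}

```text
t: 3.9
tcp_pos: [0.5204, 0.2257, 0.1283]
ee_rot: [-1.614, -1.563, -0.931]
wrist_force: [-0.0, -2.8, -0.8]
finger_gap: 0.005
grip_force: 0.7
```

```bash
python3 - <<'E'
from h import *
from station import manip
import cv2
rows([])
A=manip.get_image("scene")["color"][180:320,300:496];B=manip.get_image("top")["color"][150:290,130:326];
cv2.imwrite("pics/w2.png",np.hstack([cv2.resize(A,(400,300)),cv2.resize(B,(400,300))])[:,:,::-1])
E
```

```text
t 3.9 tcp [0.5204 0.2257 0.1283] q [-0.168  0.595  2.018  1.179  1.188 -1.002] F [-0.   -2.83 -0.76]
```

View pics/w2.png

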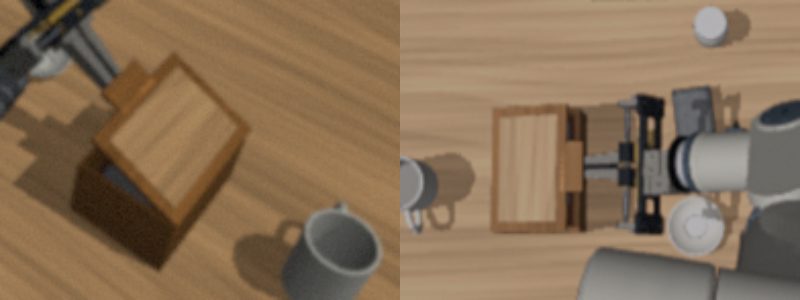

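The lid is propped on the fingertip and the box is in place. Continuing along the arc.

Emit:
{"op": "play_rows", "data": {"steps": [[0, 0.008, 0, -0.001, 0, 0, 0], [0, 0.016, 0, -0.001, 0, 0, 0], [0, 0.023, 0, -0.001, 0, 0, 0], [0, 0.03, 0, -0.001, 0, 0, 0], [0, 0.044, 0, 0.001, 0, 0, 0], [0, 0.0575, 0, 0.004, 0, 0, 0], [0, 0.0705, 0, 0.008, 0, 0, 0], [0, 0.083, 0, 0.014, 0, 0, 0]]}}

```text
t: 4.8
tcp_pos: [0.5219, 0.2803, 0.1935]
ee_rot: [-1.613, -1.563, -0.931]
wrist_force: [-0.6, -0.8, -0.8]
finger_gap: 0.005
grip_force: 0.5
```

Emit:
{"op": "play_rows", "data": {"steps": [[0, 0.012, 0, 0.007, 0, 0, 0], [0, 0.023, 0, 0.015, 0, 0, 0], [0, 0.034, 0, 0.024, 0, 0, 0], [0, 0.043, 0, 0.034, 0, 0, 0], [0, 0.047, 0, 0.039, 0, 0, 0], [0, 0.051, 0, 0.045, 0, 0, 0], [0, 0.051, 0, 0.045, 0, 0, 0]]}}

```text
t: 5.5
tcp_pos: [0.5237, 0.3444, 0.2137]
ee_rot: [-1.613, -1.563, -0.93]
wrist_force: [0.1, -0.5, 0.4]
finger_gap: 0.0
grip_force: 0.0
```

```bash
python3 - <<'E'
from h import *
from station import manip
import cv2
a=np.pi/3
th=[1.5,1.6,1.65,1.7,1.75,1.8]
rows([(tcp(H+.138*(-np.cos(t)*X+np.sin(t)*Z),a),tilt(a)) for t in th])
A=manip.get_image("scene")["color"][140:320,260:512];B=manip.get_image("top")["color"][150:290,130:326];
cv2.imwrite("pics/w3.png",np.hstack([cv2.resize(A,(400,300)),cv2.resize(B,(400,300))])[:,:,::-1])
E
```

```text
t 5.5 tcp [0.5237 0.3444 0.2137] q [ 0.062  0.437  2.002  1.275  1.121 -0.775] F [ 0.08 -0.47  0.4 ]
[0.0008, -0.0017, -0.0001, 0.0027, 0.0012, -0.0019]
[0.008, -0.0017, 0.0117, 0.0027, 0.0012, -0.0019]
[0.0111, -0.0017, 0.0179, 0.0027, 0.0012, -0.0019]
[0.0139, -0.0018, 0.0242, 0.0027, 0.0012, -0.0019]
[0.0164, -0.0018, 0.0306, 0.0027, 0.0012, -0.0019]
[0.0186, -0.0018, 0.0371, 0.0027, 0.0012, -0.0019]
```

View pics/w3.png

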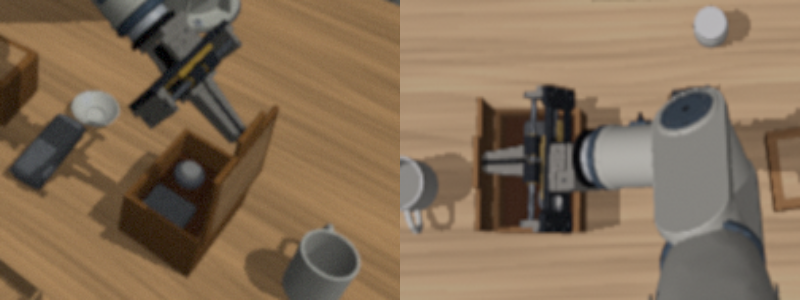

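The lid is about upright, with the button (190,172) and pad visible inside. A gentle push past upright comes next, then a retreat.

Emit:
{"op": "play_rows", "data": {"steps": [[0, 0.004, 0, 0.006, 0, 0, 0], [0, 0.008, 0, 0.012, 0, 0, 0], [0, 0.011, 0, 0.018, 0, 0, 0], [0, 0.014, 0, 0.024, 0, 0, 0], [0, 0.016, 0, 0.03, 0, 0, 0], [0, 0.016, 0, 0.03, 0, 0, 0], [0, 0.016, 0, 0.01, 0, 0, 0], [0, 0.016, 0, -0.02, 0, 0, 0]]}}

```text
t: 6.4
tcp_pos: [0.5226, 0.3347, 0.2372]
ee_rot: [-1.613, -1.563, -0.928]
wrist_force: [-0.1, -0.3, -0.4]
finger_gap: 0.004
grip_force: 0.0
```

Emit:
{"op": "play_rows", "data": {"steps": [[0, 0, 0, -0.04, 0, 0, 0], [0, 0, 0, -0.07, 0, 0, 0], [0, 0, 0, -0.07, 0, 0, 0]]}}

```text
t: 6.7
tcp_pos: [0.5232, 0.2716, 0.2746]
ee_rot: [-1.616, -1.564, -0.935]
wrist_force: [0.2, 0.6, -0.4]
finger_gap: 0.006
grip_force: 0.0
```

```bash
python3 - <<'E'
from h import *
from station import manip
import cv2
B0=C-.02*X+.04*Y;print(B0)
rows([(B0+.16*Z-.04*X,tilt(0))])
A=manip.get_image("scene")["color"][140:320,260:512];B=manip.get_image("top")["color"][150:290,130:326];
cv2.imwrite("pics/w4.png",np.hstack([cv2.resize(A,(400,300)),cv2.resize(B,(400,300))])[:,:,::-1])
E
```

```text
[0.480056 0.275728 0.      ]
t 6.7 tcp [0.5232 0.2716 0.2746] q [-0.079  0.335  1.973  1.141  1.256 -0.684] F [ 0.24  0.58 -0.41]
[-0.1178, -0.0433, 0.0251, 0.0065, -1.0458, -0.0044]
```

View pics/w4.png

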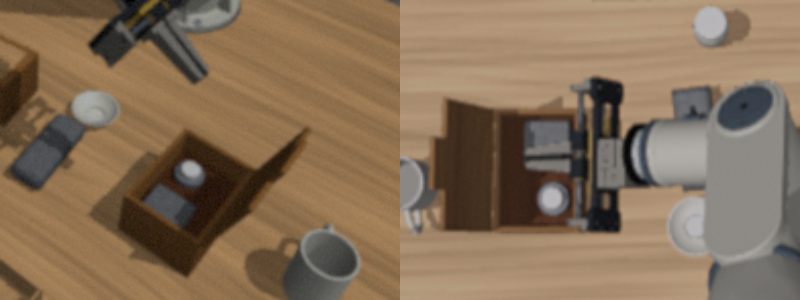

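The lid rests open past upright and the button is visible at (553,198) in the top half. I'll check its position and turn the tool to point down.

```bash
python3 - <<'E'
from h import *
print(back("top",130+153.5/2.041-.5,150+198.5/2.143-.5,.064))
E
```

```text
[0.47995571 0.27451416 0.064     ]
```

Emit:
{"op": "play_rows", "data": {"steps": [[0, -0.01, 0, -0.02, 0, -0.14, 0], [0, -0.02, -0.01, -0.03, 0, -0.28, 0], [0, -0.035, -0.02, -0.03, 0, -0.42, 0], [0, -0.05, -0.03, -0.03, 0, -0.56, 0], [0, -0.065, -0.04, -0.02, 0, -0.7, 0], [0, -0.08, -0.043, -0.01, 0, -0.84, 0], [0, -0.1, -0.043, 0.01, 0, -0.98, 0], [0, -0.118, -0.043, 0.025, 0.006, -1.046, -0.004]]}}

```text
t: 7.6
tcp_pos: [0.4771, 0.2408, 0.1574]
ee_rot: [2.244, 2.196, -0.005]
wrist_force: [-0.4, -0.4, 0.1]
finger_gap: 0.005
grip_force: 0.0
```

```bash
python3 - <<'E'
from h import *
B0=C-.02*X+.04*Y
rows([(B0+z*Z,tilt(0)) for z in(.16,.08,.064,.058)])
E
```

```text
t 7.6 tcp [0.4771 0.2408 0.1574] q [ 0.466  0.28   1.88  -0.003  0.984  0.49 ] F [-0.39 -0.36  0.12]
[0.035, 0.0022, -0.0028, -0.001, 0.0036, 0.0065]
[0.0353, 0.0023, 0.0772, -0.001, 0.0036, 0.0065]
[0.0354, 0.0023, 0.0932, -0.001, 0.0036, 0.0065]
[0.0354, 0.0023, 0.0992, -0.001, 0.0036, 0.0065]
```

Emit:
{"op": "play_rows", "data": {"steps": [[0, 0.02, 0.002, 0, 0, 0, 0], [0, 0.035, 0.002, 0, 0, 0, 0], [0, 0.035, 0.002, 0.04, 0, 0, 0], [0, 0.035, 0.002, 0.065, 0, 0, 0], [0, 0.035, 0.002, 0.08, 0, 0, 0], [0, 0.035, 0.002, 0.088, 0, 0, 0], [0, 0.035, 0.002, 0.088, 0, 0, 0]]}}

```text
t: 8.3
tcp_pos: [0.4795, 0.2728, 0.0694]
ee_rot: [-2.247, -2.191, 0.006]
wrist_force: [-0.1, -0.4, 0.1]
finger_gap: 0.002
grip_force: 0.0
```

Emit:
{"op": "play_rows", "data": {"steps": [[0, 0, 0, 0.004, 0, 0, 0], [0, 0, 0, 0.007, 0, 0, 0], [0, 0, 0, 0.01, 0, 0, 0], [0, 0, 0, 0.01, 0, 0, 0]]}}

```text
t: 8.7
tcp_pos: [0.4807, 0.2731, 0.0606]
ee_rot: [-2.249, -2.191, 0.001]
wrist_force: [0.6, 1.7, 2.0]
finger_gap: 0.007
grip_force: 1.4
```

Emit:
{"op": "play_rows", "data": {"steps": [[0, 0, 0, 0.002, 0, 0, 0], [0, 0, 0, 0.004, 0, 0, 0], [0, 0, 0, 0.004, 0, 0, 0]]}}

```text
t: 9.0
tcp_pos: [0.4808, 0.2731, 0.058]
ee_rot: [-2.249, -2.191, 0.001]
wrist_force: [-4.0, -1.8, 20.7]
finger_gap: 0.004
grip_force: 10.6
```

Emit:
{"op": "play_rows", "data": {"steps": [[0, 0, 0, 0.002, 0, 0, 0], [0, 0, 0, 0.002, 0, 0, 0]]}}

```text
t: 9.2
tcp_pos: [0.4809, 0.2732, 0.0576]
ee_rot: [-2.249, -2.191, 0.001]
wrist_force: [-9.3, -3.7, 40.3]
finger_gap: 0.003
grip_force: 20.5
```

The button is hard against its stop. Releasing and retreating straight up.

Emit:
{"op": "play_rows", "data": {"steps": [[0, 0, 0, -0.005, 0, 0, 0], [0, 0, 0, -0.015, 0, 0, 0], [0, 0, 0, -0.04, 0, 0, 0], [0, -0.02, 0, -0.08, 0, 0, 0], [0, -0.05, 0, -0.12, 0, 0, 0], [0, -0.09, 0, -0.15, 0, 0, 0], [0, -0.13, 0, -0.17, 0, 0, 0], [0, -0.13, 0, -0.17, 0, 0, 0]]}}

```text
t: 10.0
tcp_pos: [0.478, 0.1395, 0.2271]
ee_rot: [2.253, 2.189, 0.0]
wrist_force: [0.3, 0.5, 0.1]
finger_gap: 0.006
grip_force: 0.0
```

```bash
python3 - <<'E'
from h import *
from station import manip
import cv2
rows([])
A=manip.get_image("scene")["color"][110:320,200:494];B=manip.get_image("top")["color"][150:290,130:326];
cv2.imwrite("pics/w5.png",np.hstack([cv2.resize(A,(400,300)),cv2.resize(B,(400,300))])[:,:,::-1])
E
```

```text
t 10.0 tcp [0.478  0.1395 0.2271] q [ 0.281  0.141  1.886 -0.     1.115  0.31 ] F [0.32 0.46 0.11]
```

View pics/w5.png

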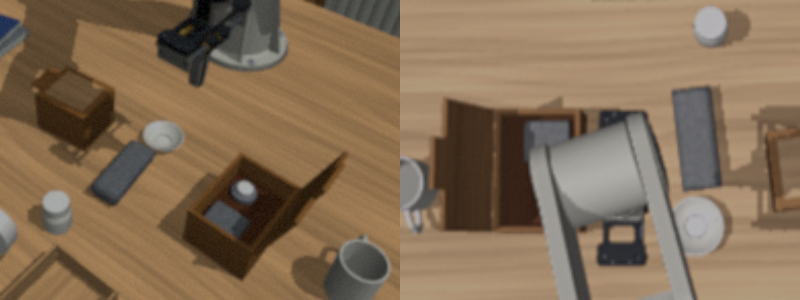

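The lid stays open, the button at (243,190) is back up, the narrow box is shut and nothing else has been disturbed.

```bash
python3 -c "
from station import manip
print(manip.job_done())"
```

```text
the job is handed in; nothing more can be done
None
```

I opened the wide box's lid past upright, where it stays by itself, pressed its button down to the stop and released it, and handed the job in at about 10 s; no verdict came back, but the last picture shows the narrow box shut and nothing else disturbed.

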